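# Hold the stop collar home on the flat of a sander spindle

### The arm

A 6-joint arm with a two-finger parallel gripper is mounted at the origin on a cart in front of the work surface, level with it; the furniture and walls round the work are solid. World frame = base frame: x ahead of the robot, y to its left, z up, the work surface at z = 0. Lengths are in mm, angles in rad, forces in N, time in s.
With the tool pointing down it reaches from about 400 to 925 mm from the base axis. Payload 12.5 kg.
Tool frame: the origin (TCP) lies where the fingers leave the gripper's body, on its centre line; the fingertips stand 78 mm ahead of it and the grasp point (between the pads) lies 59 mm ahead of it (env.nose_length is the distance from the TCP to the fingertips, in mm); z points along the fingers, y is the line along which they close (so a half turn about z gives the same grasp; the last joint's range is limited). The gripper opens to 95 mm and grips with 3 to 60 N. Pads are 20 mm wide; open, the fingers measure 119 mm over their backs; the gripper's body (75 mm by 180 mm) begins 59 mm behind the grasp point.
Start: joints at [1.012, 0.491, 1.559, -0, 1.092, -0.106], TCP at [273.411, 562.036, 292.261] pointing down, gripper open.
Joint ranges: [-3.1, 3.1], [-0.84, 2.19], [0.05, 2.79], [-1.13, 4.28], [0.06, 2.93], [-2.69, 2.69]. Speed limits (rad/s): [2.22, 2.22, 2.79, 3.14, 3.14, 3.14].

### API

Orientations are given as [roll, pitch, yaw] about the fixed x, y, z axes, in that order (R = Rz(yaw) Ry(pitch) Rx(roll)).
In Python, from cell import env gives the robot as it stands. The module is installed in compiled form; this text tells all that it offers.
- The arm moves only by the tool send_rows, never from a script. Its argument "series" is text: rows parted by semicolons, each of 6 numbers parted by spaces: the shift along the tool's x, y, z as a fraction of full scale, then the turn, a rotation vector about the tool's x, y, z as a fraction of full scale. A call has 1 to 5 rows; each row shifts and turns the commanded pose from where the row before left it, along the tool's axes as they then stand; what a row does not reach is not made up. Full scale, the value 1, is 60 mm for a shift and 10 degrees for a turn. A row lasts 1/8 s, in which the tool goes at most 62.5 mm and 10.7 degrees, less where a joint would pass 70% of its speed; a pose out of reach is approached as far as the arm can. A call with a number of a shift or a turn outside -1 to 1 is refused whole. A call with a gripper value outside its range is refused whole. "fingers" is the opening, from 0 (shut) to 1 (fully open), set as the call begins (left out, the last holds). The fingers move at their own pace and stop on an object; the grip force is fixed at half the most. Time passes only in rows, so rows that do not move let the fingers close. It gives the time, the measured TCP pose, the force, the opening and the grip force at its end, in the units of the state.
- env.state(): the state, without advancing time (a new reading comes with each control period).
- env.read_camera(name): name is "scene" or "top"; returns a dict with "color" (420x560x3 uint8, red, green, blue), "z_map" (420x560 float32, mm along the optical axis (not along the pixel's ray), 0 where there is no reading), "fovy" (degrees; the focal length in pixels is half the picture's height over the tangent of half this angle, whatever the lens; pixels are square), "cx", "cy" (the principal point, pixels), "distortion" ([k1, k2, p1, p2, k3] as OpenCV has them; the pictures are not rectified), "R" (3x3) and "t" (3): a world point X has camera coordinates R X + t. Camera axes: x right, y down, z forward; pixel columns grow to the right and rows downward; lengths in mm; the calibration is good to about 2 mm. A picture is of the moment at which its call begins.
- env.job_done(): hands the job in; it is judged then, once.
The state is a dict: "t": time; "joints": joint angles; "qvel": joint speeds; "tau": joint torques, N m; "eef_pos": TCP position; "tcp_rot": TCP orientation; "ft_force": force on the tool from outside, world axes, zero at the start; "moment": the same for the moment, N m; "opening": opening from 0.0 (shut) to 1.0 (fully open); "grip_force": force on a finger pad.
Only numpy, scipy, OpenCV 4.12 (cv2) and the standard library are available. Lean on these libraries where they do the work, as an engineer would, in place of code of your own. Each camera call takes 0.05 s, during which the arm holds its last target. There are 200 camera calls.

### The job

First take the bare spindle of the sander unit between the fingers, feel for its two flats and turn it until one flat faces the little pointer on the front of the housing. Then slide the stop collar down over the spindle with its thumb screw on that flat, pointing the way the pointer points, press it gently, never forcing it, fully home against the spring ring onto the neck of the housing, and finish while still gripping it and holding it down there. Leave the tape measure, sanding block and tape roll where they are.

Things in the scene. Friction and masses are not known exactly. Their poses are not given: they have to be found in the camera images.
- neck_top (a point): Fixed spindle unit: bolted base plate 120 x 110 x 12 mm, grey cast housing 80 mm wide at its foot and 60 mm at its top (44 mm up), then a steel neck 37 mm in diameter. This point: on the vertical spindle axis at the neck's top face, 70 mm above the bench. Axes are the unit's: z up, -x from the axis towards the pointer. Position and yaw vary.
- pointer_tip (a point): Tip of the pointer, a small steel finger 7 mm wide and 12 mm high lying on the housing top on the unit's -x side: 39.5 mm from the spindle axis, 21 mm below the neck top. Feeling the spindle: fingers closed on it stop 13 mm apart square on the flats, 24 mm on the round, 24 mm x cos(57 deg - a) with the flats turned by a < 57 deg from the pads.
- spring_ring (a joint): Brass spring ring round the foot of the spindle, outer diameter 35 mm, value = how far pressed (m): 0 at rest, 8 mm proud of the neck top; 0.008 flush with it. 4.5 N starts it and 8.1 N holds it flush; the collar's weight alone does not press it.
- shaft_end (a point): End of the bare steel spindle, 52 mm above neck_top, 122 mm above the bench (axes are the fixed unit's, they do not turn with the spindle). A 24 mm round shaft with two opposite flats along all its bare length, 13 mm across them; top 2 mm tapered. Turns about the vertical, either way, no end stop in reach, friction 0.12 N m, stays as left. Flats start 0.85 to 1.57 rad, either way, off the pointer.
- collar_center (a point): Loose plain metal collar standing upright on the bench: eight-sided, 42 mm across opposite sides (each 17 mm wide), 32 mm tall, about 0.22 kg, bore 27.5 mm. This point: its centre, on the bore axis 16 mm above its underside. z = bore axis (up); -x points to the thumb screw; two sides face +y and -y. Fully home this point is 16 mm above neck_top and the shaft stands 20 mm out of it.
- screw_head (a point): Middle of the collar's thumb-screw head (diameter 16 mm, 9 mm thick), 32.5 mm from the bore axis on its -x side, at half height. The screw's tip, 9 mm wide and high, stands into the bore to 8 mm from the axis: it passes down the shaft only over a flat (within about 15 degrees), else it stops on the shaft's end, the collar's underside some 40 mm above the neck top.
- tape_measure: Yellow tape measure, 62 x 73 x 32 mm, lying behind the work; origin at the centre of its underside. To be left alone.
- sanding_block: Brown sanding block, 53 x 97 x 26 mm, lying behind the work; origin at the centre of its underside. To be left alone.
- tape_roll: Roll of masking tape lying flat, 96 mm in diameter, 30 mm high, behind the collar; origin at the centre of its underside. To be left alone.
Mind the look-alikes: they are no part of the job. What is meant by the part that bears neck_top is not brown, and is the larger of those in its own colour.

How it is judged (in metres and radians):
On the way, in this order (a step that is already met when the one before it is completed fails the run):
1. the fingers take hold of the bare spindle, the collar still where it stood (contact force between the fingers and spindle_unit above 3 N and height (world z) of the grasp point above 0.07 m and horizontal distance between the grasp point and neck_top below 0.012 m and distance of collar_center from where it was at the start of the episode below 0.02 m), for 0.2 s.
2. the collar is gripped and off the bench (contact force between the fingers and collar above 2 N and height (world z) of collar_center above 0.05 m), for 0.2 s.
At the end, for the whole second after the job is handed in: Collar on the spindle, underside within 2.5 mm of the neck top (spring pressed), within 4 mm of the axis, upright within 5 degrees, thumb screw pointing the pointer's way within 12 degrees, at rest, and still gripped with over 3 N (z of collar_center in the frame of neck_top below 0.0185 m and horizontal distance between collar_center and neck_top below 0.004 m and angle between collar_center's own z axis and vertical below 0.09 rad and angle between the x axis of collar_center and the x axis of neck_top, either way round below 0.21 rad and x of screw_head in the frame of neck_top below -0.025 m and contact force between the fingers and collar above 3 N and linear speed of collar below 0.02 m/s); the arm keeps its last pose, push and grip.
It fails at once if the tape measure, sanding block or tape roll is shifted by more than 3 cm (distance of any of tape_measure, sanding_block, tape_roll from where it was at the start of the episode above 0.03 m).
It fails at once if the collar is forced over the spindle: it presses on the spindle or unit with more than 60 N while still over 12 mm short of home (contact force between collar and spindle_unit above 60 N and z of collar_center in the frame of neck_top above 0.028 m).
It also fails if it takes over 58 s, if anything falls off the work surface, if the arm or the gripper's body presses on something with over 40 N, if the wrist force passes 120 N, or if a joint passes its speed limit or range.

## Working session

There is one attempt and no reset: what is moved stays moved. The work goes in short steps, Python scripts to look and compute and a tool call to move; the robot and the scene stay as the last step left them, time stands still between calls to the robot, and variables do not carry over. Pictures are saved under pics/ and viewed, at most 10 in all, crops included, and the job is handed in when it is done.

Besides the shell and the picture viewer there is one more tool, called after "Call:" by a JSON object that holds its "method" and its "body". send_rows: Moves the arm, as the interface text tells. Shift numbers are shares of 60 mm and turn numbers shares of 10 degrees, none past 1 either way. Its arguments: {"type":"object","properties":{"series":{"type":"string"},"fingers":{"type":"number"}},"required":["series"]}

```bash
mkdir -p pics
cat > h.py <<'E'
import numpy as np, cv2
from cell import env
def K(c):
    f=210/np.tan(np.radians(c["fovy"])/2)
    return np.array([[f,0,c["cx"]],[0,f,c["cy"]],[0,0,1.]])
def cloud(c):
    "world point per pixel (mm), nan where no depth"
    h,w=c["z_map"].shape
    v,u=np.mgrid[:h,:w]
    p=cv2.undistortPoints(np.stack([u,v],-1).reshape(-1,1,2).astype(np.float64),K(c),np.array(c["distortion"])).reshape(-1,2)
    z=c["z_map"].reshape(-1,1).astype(float)
    X=(np.hstack([p,np.ones((len(p),1))])*z-np.array(c["t"]))@np.array(c["R"])
    X[z[:,0]==0]=np.nan
    return X.reshape(h,w,3)
def save(c,n): cv2.imwrite(n,c["color"][...,::-1])
E
python3 - <<'E'
from h import *
import pickle
for n in("scene","top"):
    c=env.read_camera(n); save(c,f"pics/{n}0.png"); pickle.dump(c,open(n+"0.pkl","wb"))
    print(n,-np.array(c["R"]).T@c["t"],c["fovy"],c["distortion"])
s=env.state();print(s)
E
```

```text
scene [   9.35826573 -687.59347488  816.51852349] 47.98382677150682 [-0.13081545  0.          0.          0.          0.        ]
top [ 430.78447004  -80.13205432 1282.46992469] 47.62867613468953 [-0.06834001  0.          0.          0.          0.        ]
{'t': 0.1, 'joints': array([ 1.01239902e+00,  4.91491532e-01,  1.55937345e+00,  7.14598993e-06,
        1.09172550e+00, -1.05591436e-01]), 'qvel': array([ 0.00014271, -0.00103299,  0.00060821, -0.00141251,  0.00175501,
       -0.00025636]), 'tau': array([ 2.63576367e-03, -6.13619471e+01, -2.58602875e+01,  6.94029825e-02,
        4.70671419e-02, -4.51601227e-05]), 'eef_pos': array([273.33201331, 561.9102483 , 291.73015279]), 'tcp_rot': array([-3.14060105e+00, -1.11469557e-04,  2.68878343e+00]), 'ft_force': array([-0.43900923, -0.06758691, -0.09503943]), 'moment': array([-0.00759736, -0.00379008, -0.04382554]), 'grip_force': 0.0, 'opening': 1.0003689844648807}
```

View pics/top0.png

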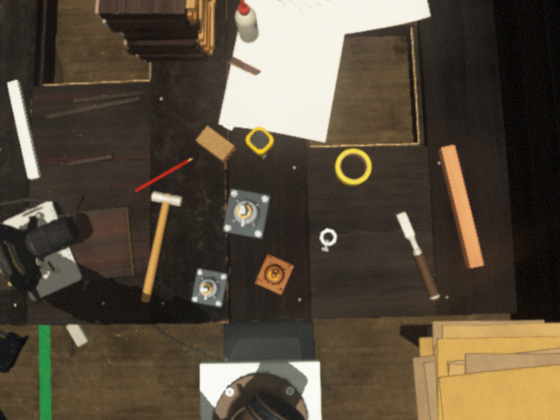

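View pics/scene0.png

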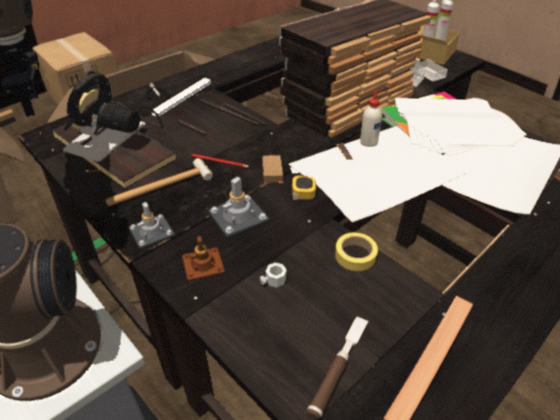

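The top view shows the large grey unit at (246,212), with a smaller grey look-alike at (209,288) and a brown one at (274,274). The collar is at (328,237) with its screw toward (325,247). Next I'll measure from depth.

```bash
cat > m.py <<'E'
from h import *
import pickle
T=pickle.load(open("top0.pkl","rb")); S=pickle.load(open("scene0.pkl","rb"))
PT,PS=cloud(T),cloud(S)
def near(P,c,r,z0,z1):
    m=(np.hypot(P[...,0]-c[0],P[...,1]-c[1])<r)&(P[...,2]>z0)&(P[...,2]<z1)
    return m
u=PT[212,246]; c=PT[237,328]; print(u,c, PT[140,260],PT[145,215],PT[167,353])
print("bench z",np.nanmedian(PT[225:260,360:390,2]),np.nanmedian(PS[295:320,300:330,2]))
for n,P in(("top",PT),("scene",PS)):
    for z0,z1 in((6,18),(38,50),(64,80),(85,119),(119,127)):
        m=near(P,u[:2],100 if z1<20 else 48,z0,z1); q=P[m]
        if len(q): print(n,z0,len(q),q.mean(0).round(1),(q.max(0)+q.min(0)).round(1)[:2]/2, np.ptp(q,axis=0).round(0), cv2.minAreaRect(q[:,:2].astype(np.float32)) if z0 in(6,38) else '')
    q=P[near(P,c[:2],60,24,40)]; print(n,"collar",len(q),q.mean(0),(q.max(0)+q.min(0))/2,np.ptp(q,axis=0))
    q=P[near(P,c[:2],60,8,29)]; print(n,"screw",len(q),q.mean(0),(q.max(0)+q.min(0))/2,np.ptp(q,axis=0))
a=cv2.resize(T["color"][180:250,210:290],None,fx=5,fy=5,interpolation=cv2.INTER_CUBIC)
b=cv2.resize(T["color"][220:260,300:350],None,fx=8,fy=8,interpolation=cv2.INTER_CUBIC)[:320]
d=cv2.resize(S["color"][165:240,205:275],None,fx=5,fy=5,interpolation=cv2.INTER_CUBIC)
H=375
pad=lambda i:cv2.copyMakeBorder(i,0,H-i.shape[0],0,0,cv2.BORDER_CONSTANT)
im=np.hstack([pad(a),pad(d)]);cv2.imwrite("pics/crop1.png",im[...,::-1])
b2=cv2.resize(S["color"][255:295,255:300],None,fx=8,fy=8,interpolation=cv2.INTER_CUBIC)
cv2.imwrite("pics/crop2.png",np.hstack([b,b2])[...,::-1]); print(im.shape)
E
python3 m.py
```

```text
[541.04929546  19.01027395  80.00941641] [ 475.17160856 -194.32103411   -4.55750329] [737.61657242 -18.29031239  35.40093529] [729.71591799 104.01270405  26.74952527] [ 6.64007125e+02 -2.68949030e+02 -3.36111189e-01]
bench z 0.11345569570154981 1.1952373374088907
top 6 1147 [543.2  23.8  12.1] [541.2    8.95] [187. 178.  12.] ((537.4072875976562, 12.162139892578125), (173.88363647460938, 185.4881591796875), 75.76646423339844)
top 38 278 [542.6  23.5  43.7] [540.65  24.95] [66. 63. 12.] ((544.2108154296875, 25.641843795776367), (63.927589416503906, 61.19003677368164), 43.524383544921875)
top 64 84 [541.8  23.8  72.9] [544.25  25.8 ] [35. 34. 15.] 
top 85 21 [542.8  22.8 109.1] [543.7   24.55] [23. 12. 34.] 
top 119 40 [543.4  25.  122.6] [543.65  24.3 ] [22. 12.  8.] 
top collar 139 [ 471.20246132 -190.06945431   31.43015848] [ 467.59959586 -190.95410135   31.22375734] [54.96061362 42.18214762 13.60409194]
top screw 72 [ 461.54294288 -185.25863139   21.98464628] [ 476.98130217 -200.32010643   18.5751586 ] [79.04674957 63.48886644 20.79760723]
scene 6 807 [532.7   9.5  12.7] [546.7  25.4] [139. 132.  12.] ((545.717529296875, 24.719181060791016), (114.54266357421875, 121.85855865478516), 77.8628921508789)
scene 38 218 [538.6  12.3  44.2] [542.9  22.9] [69. 63. 12.] ((540.888916015625, 20.51967430114746), (54.8939208984375, 67.34283447265625), 52.3397216796875)
scene 64 113 [541.   17.1  73.6] [544.4  23.4] [38. 36. 16.] 
scene 85 105 [543.   20.8 102.3] [545.55  24.1 ] [25. 15. 34.] 
scene 119 43 [544.9  23.6 122.6] [545.65  23.75] [24. 14.  6.] 
scene collar 224 [ 473.33138255 -191.81011961   31.50988932] [ 469.57939214 -190.60299368   31.09645998] [57.72459012 42.66393289 14.12283793]
scene screw 228 [ 467.84421779 -192.18339018   19.53512627] [ 466.57315551 -193.12301459   18.60261122] [54.11502752 39.09122721 20.73338329]
(375, 750, 3)
```

View pics/crop1.png

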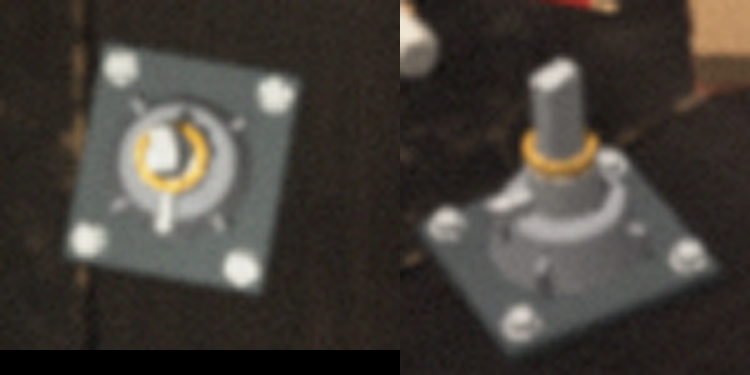

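View pics/crop2.png

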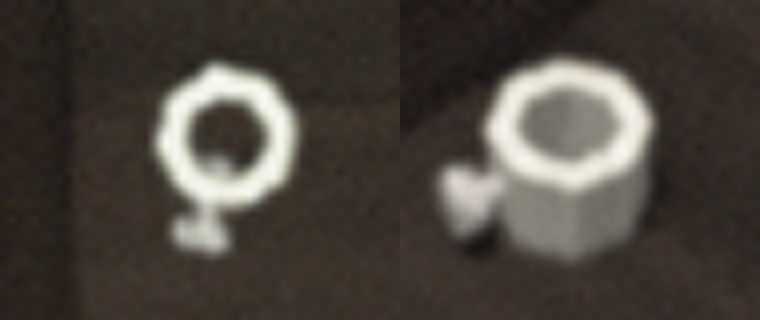

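The flats' long section runs roughly along world x, so it's about 80–90° off the pointer. The pointer is at image-down, slightly left. The collar's screw also points down and slightly left. Next: accurate centres and yaws.

```bash
cat > m2.py <<'E'
from h import *
import pickle
from scipy.optimize import least_squares
def ray(c,uv,z):
    p=cv2.undistortPoints(np.array(uv,float).reshape(-1,1,2),K(c),np.array(c["distortion"])).reshape(-1,2)
    R=np.array(c["R"]); o=-R.T@np.array(c["t"]); d=np.hstack([p,np.ones((len(p),1))])@R
    return o+d*((z-o[2])/d[:,2])[:,None]
for n in("top","scene"):
    c=pickle.load(open(n+"0.pkl","rb")); P=cloud(c); u0=np.array([544.5,24.5])
    hsv=cv2.cvtColor(c["color"],cv2.COLOR_RGB2HSV)
    r=np.hypot(P[...,0]-u0[0],P[...,1]-u0[1])
    m=((r<90)&(P[...,2]>5)&(P[...,2]<130)).astype(np.uint8)
    k=cv2.connectedComponents(m)[1]; lab=np.bincount(k[m>0]).argmax(); m=(k==lab)&(P[...,2]<17)
    if n=="top": print("plate Vals",np.median(c["color"][m],0))
    q=P[m][:,:2].astype(np.float32); print(n,"plate",cv2.minAreaRect(q))
    # robust: ray-cast contour, convex hull of plate, 4-gon
    cnt=cv2.findContours(m.astype(np.uint8),cv2.RETR_EXTERNAL,cv2.CHAIN_APPROX_NONE)[0]
    cnt=max(cnt,key=cv2.contourArea)[:,0]; w=ray(c,cnt,12)[:,:2]
    def fr(p):
        ca,sa=np.cos(p[2]),np.sin(p[2]); a=(w-p[:2])@np.array([[ca,-sa],[sa,ca]])
        return np.max(np.abs(a)-np.array([p[3],p[4]]),axis=1)
    for a0 in(-.2,):
        s=least_squares(fr,[544,24,a0,60,55],loss="soft_l1"); print("  rectfit",s.x.round(3),np.degrees(s.x[2]),s.cost)
    # pointer: bright pixels at z 44-58, r 28..42
    g=c["color"].mean(-1); mp=(r>31)&(r<43)&(P[...,2]>42)&(P[...,2]<60); q=P[mp]
    if len(q): d=q.mean(0)[:2]-u0; print("  pointer",len(q),q.mean(0).round(1),np.degrees(np.arctan2(d[1],d[0])),g[mp].round())
    # spindle top
    q=P[(r<16)&(P[...,2]>117)&(P[...,2]<128)]; print("  shaft",len(q),q.mean(0).round(1),cv2.minAreaRect(q[:,:2].astype(np.float32)))
    # ring/neck circle
    ring=(r<25)&(hsv[...,1]>130)&(hsv[...,0]>10)&(hsv[...,0]<30)&(P[...,2]>60)&(P[...,2]<90)
    q=ray(c,np.argwhere(ring)[:,::-1],78); print("  ring",len(q),cv2.minEnclosingCircle(q[:,:2].astype(np.float32)))
    # collar
    c0=np.array([475,-191.]); rc=np.hypot(P[...,0]-c0[0],P[...,1]-c0[1])
    mt=(rc<30)&(P[...,2]>27)&(P[...,2]<38)&(g>120); q=ray(c,np.argwhere(mt)[:,::-1],32)[:,:2].astype(np.float32)
    print("  collar",len(q),cv2.minEnclosingCircle(q),q.mean(0))
    cc=np.array(cv2.minEnclosingCircle(q)[0])
    rc=np.hypot(P[...,0]-cc[0],P[...,1]-cc[1]); ms=(rc>27)&(rc<42)&(P[...,2]>9)&(P[...,2]<28)&(P[...,0]<cc[0]-15)
    q=P[ms]; d=q.mean(0)[:2]-cc; print("  screw",len(q),q.mean(0).round(1),np.degrees(np.arctan2(d[1],d[0])),np.hypot(*d))
E
python3 m2.py
```

```text
plate Vals [100. 105. 101.]
top plate ((544.1986083984375, 24.984424591064453), (114.73429870605469, 121.67717742919922), 79.42451477050781)
  rectfit [ 5.43752e+02  2.51500e+01 -2.05000e-01  5.85390e+01  5.38210e+01] -11.727101000075244 71.61028590303837
  pointer 19 [520.1  39.8  49. ] 148.01446225782257 [133. 119. 121. 126. 114. 135. 117. 134. 180. 188. 223. 208. 158. 185.
 212. 198. 145. 169. 153.]
  shaft 48 [543.7  25.1 121.9] ((543.9984130859375, 24.636159896850586), (22.741695404052734, 12.311538696289062), 1.2669066190719604)
  ring 22 ((544.488037109375, 24.28704071044922), 16.891643524169922)
  collar 118 ((474.5478210449219, -190.6425323486328), 21.76365089416504) [ 474.20312 -191.35593]
  screw 22 [ 443.4 -181.7   21.9] 163.97889073960434 32.454245831337936
scene plate ((548.6195068359375, 30.47335433959961), (126.16429901123047, 125.50824737548828), 78.3235092163086)
  rectfit [ 5.41241e+02  2.13120e+01 -2.02000e-01  5.67530e+01  5.30510e+01] -11.582461156231904 1448.2887695411102
  pointer 25 [525.4  21.6  49.3] -171.36967631525866 [142. 138. 148. 146. 188. 206. 157. 180. 183. 116. 127. 131.  94. 100.
 102.  93. 105. 103.  99.  93. 145.  99. 110. 109. 108.]
  shaft 50 [544.9  23.2 121.9] ((545.688232421875, 23.8214111328125), (24.38166618347168, 13.6339111328125), 0.729053795337677)
  ring 43 ((544.1848754882812, 23.205961227416992), 17.979280471801758)
  collar 180 ((476.194091796875, -191.3316650390625), 24.769392013549805) [ 475.33102 -191.81364]
  screw 39 [ 444.2 -183.3   21.6] 165.971046612381 32.95767976147503
```

Create d.py:
```python
import sys
from h import *
from scipy.spatial.transform import Rotation as Ro
s=env.state(); x,y,z,psi=map(float,sys.argv[1:5])
R=Ro.from_euler("xyz",s["tcp_rot"]); Rt=Ro.from_euler("xyz",[np.pi,0,np.radians(psi)])
print("t",round(s["t"],2),"pos",s["eef_pos"].round(1),"rot",np.degrees(s["tcp_rot"]).round(1),"F",s["ft_force"].round(1),"M",s["moment"].round(2),"open",round(s["opening"]*95,1),"g",round(s["grip_force"],1))
print("shift units",(R.inv().apply(np.array([x,y,z])-s["eef_pos"])/60).round(3),"turn units",(np.degrees((R.inv()*Rt).as_rotvec())/10).round(3),"after-turn shift",(Rt.inv().apply(np.array([x,y,z])-s["eef_pos"])/60).round(3))
```

```text
(no output)
```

Call:
{"method": "send_rows", "body": {"series": "-0.665 -0.506 0 0 0 0; -0.665 -0.506 0 0 0 0; -0.665 -0.506 0 0 0 0; -0.665 -0.506 0 0 0 0; -0.665 -0.506 0 0 0 0"}}

```text
t: 0.72
eef_pos: [386.8, 336.8, 292.1]
tcp_rot: [-3.141, -0.0, 2.689]
ft_force: [1.5, 0.4, 0.1]
opening: 0.998
grip_force: 0.0
```

Call:
{"method": "send_rows", "body": {"series": "-0.665 -0.506 0 0 0 0; -0.665 -0.506 0 0 0 0; -0.665 -0.506 0 0 0 0; -0.665 -0.506 0 0 0 0; -0.665 -0.506 0 0 0 0"}}

```text
t: 1.35
eef_pos: [499.9, 112.9, 292.1]
tcp_rot: [3.142, -0.0, 2.689]
ft_force: [1.6, -0.6, -0.1]
opening: 1.001
grip_force: 0.0
```

Call:
{"method": "send_rows", "body": {"series": "-0.665 -0.506 0 0 0 0; -0.665 -0.506 0 0 0 0; 0 0 0 0 0 1; 0 0 0 0 0 1; 0 0 0 0 0 1"}}

```text
t: 1.98
eef_pos: [544.5, 24.8, 291.9]
tcp_rot: [-3.141, -0.001, 2.159]
ft_force: [-0.2, 1.1, 0.2]
opening: 1.0
grip_force: 0.0
```

Call:
{"method": "send_rows", "body": {"series": "0 0 0 0 0 1; 0 0 0 0 0 1; 0 0 0 0 0 1; 0 0 0 0 0 1; 0 0 0 0 0 1"}}

```text
t: 2.6
eef_pos: [544.5, 25.0, 292.0]
tcp_rot: [-3.141, 0.0, 1.287]
ft_force: [0.5, 0.3, 0.5]
opening: 1.001
grip_force: 0.0
```

Call:
{"method": "send_rows", "body": {"series": "0 0 0 0 0 1; 0 0 0 0 0 1; 0 0 0 0 0 1; 0 0 0 0 0 1; 0 0 0 0 0 1"}}

```text
t: 3.22
eef_pos: [544.5, 25.0, 292.0]
tcp_rot: [-3.141, 0.0, 0.414]
ft_force: [0.6, 0.7, 0.5]
opening: 0.998
grip_force: 0.0
```

```bash
python3 d.py 544.5 24.3 164 1
```

```text
t 3.23 pos [544.5  25.  292. ] rot [-180.     0.    23.7] F [0.6 0.7 0.5] M [-0.1   0.14 -0.05] open 94.8 g 0.0
shift units [-0.003  0.011  2.133] turn units [-1.000e-03  3.000e-03  2.273e+00] after-turn shift [1.000e-03 1.100e-02 2.133e+00]
```

Call:
{"method": "send_rows", "body": {"series": "0 0 0 0 0 1; 0 0 0 0 0 1; 0 0.01 0.8 0 0 0.28; 0 0 0.8 0 0 0; 0 0 0.53 0 0 0", "fingers": 0.6}}

```text
t: 3.85
eef_pos: [544.0, 24.4, 162.3]
tcp_rot: [-3.141, 0.002, 0.022]
ft_force: [0.1, 0.7, 0.2]
opening: 0.609
grip_force: 0.0
```

Call:
{"method": "send_rows", "body": {"series": "0 0 0 0 0 0; 0 0 0 0 0 0; 0 0 0 0 0 0; 0 0 0 0 0 0; 0 0 0 0 0 0", "fingers": 0}}

```text
t: 4.47
eef_pos: [544.9, 25.5, 165.2]
tcp_rot: [-3.139, -0.002, 0.021]
ft_force: [1.7, 31.6, 3.8]
opening: 0.134
grip_force: 30.5
```

Call:
{"method": "send_rows", "body": {"series": "0 0 0 0 0 0; 0 0 0 0 0 0; 0 0 0 0 0 0; 0 0 0 0 0 0"}}

```text
t: 4.97
eef_pos: [544.9, 25.7, 165.2]
tcp_rot: [-3.14, -0.002, 0.022]
ft_force: [1.2, 12.9, 4.4]
opening: 0.134
grip_force: 30.0
```

```bash
python3 d.py 544.5 24.3 164 1
```

```text
t 4.97 pos [544.9  25.7 165.2] rot [-1.799e+02 -1.000e-01  1.200e+00] F [ 1.2 12.9  4.4] M [2.15 0.03 0.05] open 12.7 g 30.0
shift units [-0.008  0.024  0.02 ] turn units [-0.01  -0.01   0.025] after-turn shift [-0.008  0.024  0.02 ]
```

Call:
{"method": "send_rows", "body": {"series": "0 -0.02 0 0 0 0; 0 0 0 0 0 0; 0 0 0 0 0 0"}}

```text
t: 5.35
eef_pos: [544.9, 25.9, 165.2]
tcp_rot: [-3.141, -0.002, 0.022]
ft_force: [-0.3, 3.6, 5.3]
opening: 0.135
grip_force: 30.0
```

```bash
python3 d.py 544.5 24.3 164 1
```

```text
t 5.35 pos [544.9  25.9 165.2] rot [-1.8e+02 -1.0e-01  1.3e+00] F [-0.3  3.6  5.3] M [0.75 0.12 0.04] open 12.8 g 30.0
shift units [-0.008  0.027  0.019] turn units [-0.003 -0.009  0.025] after-turn shift [-0.008  0.027  0.019]
```

Call:
{"method": "send_rows", "body": {"series": "0 0 0 0 0 -0.8; 0 0 0 0 0 -0.8; 0 0 0 0 0 -0.8; 0 0 0 0 0 -0.8; 0 0 0 0 0 -0.8"}}

```text
t: 5.98
eef_pos: [545.2, 25.3, 165.2]
tcp_rot: [3.14, -0.001, 0.724]
ft_force: [1.4, -2.2, 4.6]
opening: 0.129
grip_force: 30.0
```

Call:
{"method": "send_rows", "body": {"series": "0 0 0 0 0 -0.8; 0 0 0 0 0 -0.8; 0 0 0 0 0 -0.8; 0 0 0 0 0 -0.8; 0 0 0 0 0 -0.52"}}

```text
t: 6.6
eef_pos: [545.7, 25.0, 165.2]
tcp_rot: [3.138, -0.0, 1.373]
ft_force: [5.5, -2.6, 1.7]
opening: 0.13
grip_force: 30.0
```

Call:
{"method": "send_rows", "body": {"series": "0 0 0 0 0 0; 0 0 0 0 0 0; 0 0 0 0 0 0"}}

```text
t: 6.98
eef_pos: [545.8, 25.0, 165.2]
tcp_rot: [3.138, 0.0, 1.369]
ft_force: [4.5, -3.4, 1.9]
opening: 0.138
grip_force: 30.0
```

```bash
python3 d.py 544.5 26 164 78.5
```

```text
t 6.97 pos [545.8  25.  165.2] rot [179.8   0.   78.5] F [ 4.5 -3.4  1.9] M [-0.54 -0.46  0.19] open 13.2 g 30.0
shift units [ 0.013 -0.024  0.02 ] turn units [ 0.021  0.    -0.004] after-turn shift [ 0.013 -0.024  0.02 ]
```

Call:
{"method": "send_rows", "body": {"series": "0 0 0 0 0 0; 0 0 0 0 0 0; 0 0 0 0 0 0; 0 0 -0.5 0 0 0; 0 0 -0.8 0 0 0", "fingers": 0.7}}

```text
t: 7.6
eef_pos: [544.1, 25.6, 242.2]
tcp_rot: [-3.138, 0.0, 1.369]
ft_force: [-0.3, -0.5, 0.9]
opening: 0.604
grip_force: 0.0
```

Call:
{"method": "send_rows", "body": {"series": "0 0 -0.8 0 0 -0.9; 0 0 0 0 0 -1; 0 0 0 0 0 -1; 0 0 0 0 0 -1; 0 0 0 0 0 -1"}}

```text
t: 8.22
eef_pos: [544.4, 25.6, 290.3]
tcp_rot: [-3.141, -0.0, 2.23]
ft_force: [-0.2, -0.2, 0.5]
opening: 0.701
grip_force: 0.0
```

Call:
{"method": "send_rows", "body": {"series": "0 0 0 0 0 -1; 0 0 0 0 0 -1; 0 0 0 0 0 -1; 0 0 0 0 0 -0.75; 0 -0.9 0 0 0 0"}}

```text
t: 8.85
eef_pos: [530.8, -25.3, 290.2]
tcp_rot: [3.141, -0.0, 2.885]
ft_force: [1.2, -1.3, 0.0]
opening: 0.701
grip_force: 0.0
```

Call:
{"method": "send_rows", "body": {"series": "0 -0.9 0 0 0 0; 0 -0.9 0 0 0 0; 0 -0.9 0 0 0 0; 0 0 0 0 0 0"}}

```text
t: 9.35
eef_pos: [487.6, -185.7, 290.3]
tcp_rot: [-3.141, -0.0, 2.875]
ft_force: [-0.3, 0.6, 0.4]
opening: 0.7
grip_force: 0.0
```

```bash
python3 d.py 476.4 -189.5 82 165
python3 - <<'E'
from h import *
import pickle
for n in("top","scene"):
    c=env.read_camera(n); pickle.dump(c,open(n+"1.pkl","wb"))
    P=cloud(c); r=np.hypot(P[...,0]-545,P[...,1]-25)
    q=P[(r<16)&(P[...,2]>117)&(P[...,2]<128)]; print(n,len(q),cv2.minAreaRect(q[:,:2].astype(np.float32)))
E
```

```text
t 9.35 pos [ 487.6 -185.7  290.3] rot [-180.    -0.   164.7] F [-0.3  0.6  0.4] M [ 0.04 -0.02 -0.02] open 66.5 g 0.0
shift units [ 0.163 -0.11   3.471] turn units [-0.001 -0.001 -0.027] after-turn shift [ 0.165 -0.11   3.471]
top 47 ((543.7479858398438, 25.295198440551758), (20.154909133911133, 12.532861709594727), 88.45794677734375)
scene 43 ((545.4409790039062, 24.385120391845703), (23.336902618408203, 12.124139785766602), 82.54693603515625)
```

Run:
```python
from h import *
import pickle
for k in "01":
  for n in("top","scene"):
    c=pickle.load(open(n+k+".pkl","rb"))
    P=cloud(c); r=np.hypot(P[...,0]-545,P[...,1]-25)
    q=P[(r<16)&(P[...,2]>118)&(P[...,2]<128)][:,:2]; w,v=np.linalg.eigh(np.cov(q.T)); print(k,n,len(q),q.mean(0),np.degrees(np.arctan2(v[1,1],v[0,1]))%180,np.sqrt(w*12))
```

```text
0 top 46 [543.61420389  25.26337907] 2.260547772756013 [12.37607529 23.59480923]
0 scene 47 [544.81654119  23.2647358 ] 8.80123522586419 [14.44848641 25.3410941 ]
1 top 44 [544.1605189   25.08078244] 77.35585876181372 [12.80033236 22.50886448]
1 scene 39 [544.99028074  23.53552074] 78.64754996467988 [13.46053611 23.4868556 ]
```

Call:
{"method": "send_rows", "body": {"series": "0.165 -0.11 0 0 0 -0.027; 0 0 0.9 0 0 0; 0 0 0.9 0 0 0; 0 0 0.8 0 0 0; 0 0 0.5 0 0 0"}}

```text
t: 10.07
eef_pos: [476.6, -185.5, 102.6]
tcp_rot: [3.141, -0.002, 2.886]
ft_force: [0.5, -0.5, 0.1]
opening: 0.702
grip_force: 0.0
```

Call:
{"method": "send_rows", "body": {"series": "0 0 0.3 0 0 0; 0 0 0 0 0 0"}}

```text
t: 10.32
eef_pos: [476.8, -185.8, 85.6]
tcp_rot: [3.141, -0.002, 2.885]
ft_force: [1.2, 0.4, 0.1]
opening: 0.698
grip_force: 0.0
```

```bash
python3 d.py 476.4 -189.5 82 165
```

```text
t 10.32 pos [ 476.8 -185.8   85.6] rot [ 1.800e+02 -1.000e-01  1.653e+02] F [1.2 0.4 0.1] M [0.01 0.01 0.01] open 66.3 g 0.0
shift units [-0.01  -0.062  0.061] turn units [ 0.004 -0.014  0.032] after-turn shift [-0.01  -0.062  0.061]
```

Call:
{"method": "send_rows", "body": {"series": "-0.01 -0.062 0.04 0 0 0.03; 0 0 0 0 0 0; 0 0 0 0 0 0"}}

```text
t: 10.7
eef_pos: [477.0, -190.7, 84.7]
tcp_rot: [-3.141, 0.001, 2.878]
ft_force: [-0.0, -0.7, -0.9]
opening: 0.698
grip_force: 0.0
```

```bash
python3 d.py 476.4 -189.5 82 165
```

```text
t 10.7 pos [ 477.  -190.7   84.7] rot [-1.800e+02  1.000e-01  1.649e+02] F [-0.  -0.7 -0.9] M [ 0.03 -0.02 -0.  ] open 66.4 g 0.0
shift units [0.015 0.016 0.044] turn units [-0.001  0.006 -0.007] after-turn shift [0.015 0.016 0.044]
```

Call:
{"method": "send_rows", "body": {"series": "0.015 0 0.02 0 0 0; 0 0 0 0 0 0; 0 0 0 0 0 0; 0 0 0 0 0 0; 0 0 0 0 0 0", "fingers": 0}}

```text
t: 11.32
eef_pos: [476.0, -190.3, 82.8]
tcp_rot: [3.141, -0.0, 2.879]
ft_force: [0.1, 0.0, 0.6]
opening: 0.437
grip_force: 30.0
```

Call:
{"method": "send_rows", "body": {"series": "0 0 0 0 0 0; 0 0 -0.5 0 0 0; 0 0 -0.9 0 0 0; 0 0 -0.9 0 0 0; 0 0 0 0 0 0"}}

```text
t: 11.95
eef_pos: [476.8, -190.7, 224.0]
tcp_rot: [-3.14, 0.006, 2.879]
ft_force: [-0.0, 0.2, -3.5]
opening: 0.445
grip_force: 30.0
```

```bash
python3 d.py 546 26 220 168.5
```

```text
t 11.95 pos [ 476.8 -190.7  224. ] rot [-179.9    0.4  164.9] F [-0.   0.2 -3.5] M [ 0.01  0.   -0.02] open 42.3 g 30.0
shift units [-0.174  3.788  0.062] turn units [-0.01   0.036 -0.357] after-turn shift [-0.409  3.77   0.067]
```

Call:
{"method": "send_rows", "body": {"series": "0 0 -0.2 0 0 -0.36; -0.082 0.75 0 0 0 0; -0.082 0.75 0 0 0 0; -0.082 0.75 0 0 0 0; -0.082 0.75 0 0 0 0"}}

```text
t: 12.58
eef_pos: [531.0, -16.4, 231.1]
tcp_rot: [-3.142, -0.002, 2.941]
ft_force: [1.1, -0.7, -1.9]
opening: 0.44
grip_force: 30.0
```

Call:
{"method": "send_rows", "body": {"series": "-0.082 0.77 0 0 0 0; 0 0 0 0 0 0; 0 0 0 0 0 0"}}

```text
t: 12.95
eef_pos: [544.7, 26.4, 231.5]
tcp_rot: [-3.141, -0.002, 2.942]
ft_force: [0.3, 0.6, -2.5]
opening: 0.44
grip_force: 30.0
```

```bash
python3 d.py 546 26 220 168.5
python3 - <<'E'
from h import *
import pickle
ims=[]
for n,(v,u) in(("top",(205,245)),("scene",(185,240))):
    c=env.read_camera(n); pickle.dump(c,open(n+"2.pkl","wb"))
    ims.append(cv2.resize(c["color"][v-50:v+50,u-40:u+40],None,fx=5,fy=5,interpolation=cv2.INTER_CUBIC))
cv2.imwrite("pics/hover.png",np.hstack(ims)[...,::-1])
E
```

```text
t 12.95 pos [544.7  26.4 231.5] rot [-1.800e+02 -1.000e-01  1.686e+02] F [ 0.3  0.6 -2.5] M [0.02 0.04 0.03] open 41.8 g 30.0
shift units [-0.024 -0.001  0.192] turn units [-0.002 -0.012  0.006] after-turn shift [-0.023 -0.001  0.192]
```

View pics/hover.png

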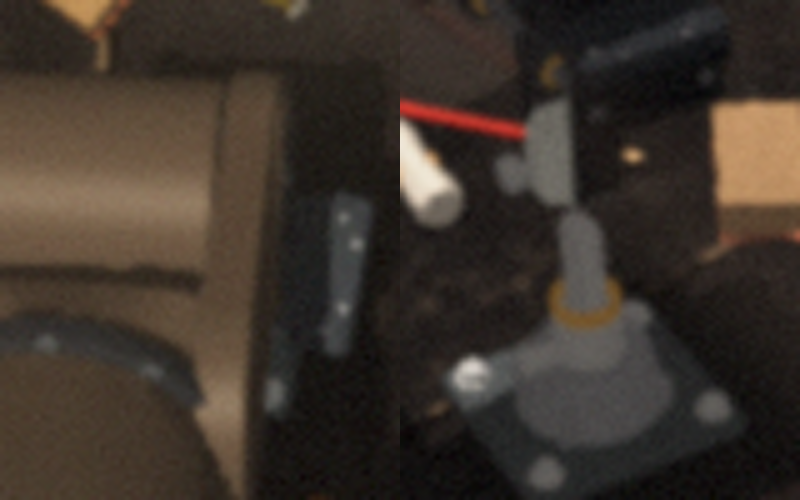

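The collar is upright in hand in the scene view, screw pointing left (pointer side) at crop (510,172), directly above the shaft at (580,215). Next I'll descend gently.

Call:
{"method": "send_rows", "body": {"series": "-0.022 0 0.2 0 0 0; 0 0 0.18 0 0 0; 0 0 0.06 0 0 0; 0 0 0.05 0 0 0; 0 0 0 0 0 0"}}

```text
t: 13.68
eef_pos: [546.4, 26.2, 203.4]
tcp_rot: [3.142, -0.0, 2.941]
ft_force: [-0.2, 0.3, -2.1]
opening: 0.442
grip_force: 30.0
```

```bash
python3 d.py 546 26 153 168.5
```

```text
t 13.68 pos [546.4  26.2 203.4] rot [180.   -0.  168.5] F [-0.2  0.3 -2.1] M [ 0.05 -0.01 -0.01] open 42.0 g 30.0
shift units [ 0.006 -0.005  0.839] turn units [ 0.    -0.     0.003] after-turn shift [ 0.006 -0.005  0.839]
```

Call:
{"method": "send_rows", "body": {"series": "0.004 0 0.04 0 0 0; 0 0 0.04 0 0 0; 0 0 0 0 0 0"}}

```text
t: 14.05
eef_pos: [546.1, 26.2, 198.5]
tcp_rot: [3.142, -0.0, 2.941]
ft_force: [0.9, 0.8, -2.7]
opening: 0.442
grip_force: 30.0
```

```bash
python3 d.py 546 26 153 168.5
```

```text
t 14.05 pos [546.1  26.2 198.5] rot [180.   -0.  168.5] F [ 0.9  0.8 -2.7] M [-0.   -0.    0.01] open 42.0 g 30.0
shift units [ 0.001 -0.004  0.759] turn units [ 0.    -0.001  0.003] after-turn shift [ 0.001 -0.004  0.759]
```

Call:
{"method": "send_rows", "body": {"series": "0 0 0.04 0 0 0; 0 0 0.04 0 0 0; 0 0 0.03 0 0 0; 0 0 0 0 0 0"}}

```text
t: 14.55
eef_pos: [546.1, 26.2, 191.8]
tcp_rot: [3.142, -0.0, 2.941]
ft_force: [0.5, 0.4, -3.1]
opening: 0.439
grip_force: 30.0
```

```bash
python3 d.py 546 26 153 168.5
```

```text
t 14.55 pos [546.1  26.2 191.8] rot [180.   -0.  168.5] F [ 0.5  0.4 -3.1] M [ 0.03 -0.04  0.04] open 41.7 g 30.0
shift units [ 0.001 -0.004  0.647] turn units [ 0.    -0.001  0.003] after-turn shift [ 0.002 -0.004  0.647]
```

Call:
{"method": "send_rows", "body": {"series": "0 0 0.05 0 0 0; 0 0 0.05 0 0 0; 0 0 0.03 0 0 0; 0 0 0 0 0 0"}}

```text
t: 15.05
eef_pos: [546.2, 26.2, 184.1]
tcp_rot: [3.142, -0.0, 2.941]
ft_force: [-0.8, 0.4, -2.6]
opening: 0.438
grip_force: 30.0
```

```bash
python3 d.py 546 26 153 168.5
```

```text
t 15.05 pos [546.2  26.2 184.1] rot [180.   -0.  168.5] F [-0.8  0.4 -2.6] M [ 0.03 -0.03  0.01] open 41.6 g 30.0
shift units [ 0.002 -0.004  0.518] turn units [ 0.    -0.001  0.003] after-turn shift [ 0.002 -0.004  0.518]
```

Call:
{"method": "send_rows", "body": {"series": "0 0 0.08 0 0 0; 0 0 0.08 0 0 0; 0 0 0.08 0 0 0; 0 0 0.08 0 0 0; 0 0 0 0 0 0"}}

```text
t: 15.68
eef_pos: [546.1, 26.2, 164.6]
tcp_rot: [-3.142, -0.001, 2.941]
ft_force: [1.0, 0.2, -2.5]
opening: 0.44
grip_force: 30.0
```

Call:
{"method": "send_rows", "body": {"series": "0 0 0.04 0 0 0; 0 0 0.04 0 0 0; 0 0 0.03 0 0 0; 0 0 0 0 0 0; 0 0 0 0 0 0"}}

```text
t: 16.3
eef_pos: [546.3, 26.2, 158.6]
tcp_rot: [3.141, 0.0, 2.941]
ft_force: [-0.8, -0.4, 2.5]
opening: 0.44
grip_force: 30.0
```

```bash
python3 d.py 546 26 153 168.5
```

```text
t 16.3 pos [546.3  26.2 158.6] rot [180.    0.  168.5] F [-0.8 -0.4  2.5] M [ 0.01  0.14 -0.02] open 41.8 g 30.0
shift units [ 0.004 -0.005  0.094] turn units [0.001 0.002 0.003] after-turn shift [ 0.004 -0.005  0.094]
```

Call:
{"method": "send_rows", "body": {"series": "0 0 0.04 0 0 0; 0 0 0.04 0 0 0; 0 0 0.02 0 0 0; 0 0 0 0 0 0; 0 0 0 0 0 0"}}

```text
t: 16.92
eef_pos: [546.3, 26.2, 152.8]
tcp_rot: [3.141, 0.0, 2.941]
ft_force: [-1.9, -0.4, 10.1]
opening: 0.439
grip_force: 30.0
```

```bash
python3 d.py 546 26 153 168.5
```

```text
t 16.93 pos [546.3  26.2 152.8] rot [180.    0.  168.5] F [-1.9 -0.4 10.1] M [ 0.03  0.46 -0.  ] open 41.7 g 30.0
shift units [ 0.003 -0.005 -0.003] turn units [0.001 0.003 0.003] after-turn shift [ 0.003 -0.005 -0.003]
```

Call:
{"method": "send_rows", "body": {"series": "0 0 0.015 0 0 0; 0 0 0 0 0 0; 0 0 0 0 0 0; 0 0 0 0 0 0"}}

```text
t: 17.42
eef_pos: [546.3, 26.2, 152.8]
tcp_rot: [3.141, 0.001, 2.941]
ft_force: [-5.8, 0.2, 19.9]
opening: 0.44
grip_force: 30.0
```

```bash
python3 d.py 546 26 153 168.5
python3 - <<'E'
from h import *
c=env.read_camera("scene"); v,u=185,240
cv2.imwrite("pics/end.png",cv2.resize(c["color"][v-50:v+50,u-50:u+50],None,fx=5,fy=5,interpolation=cv2.INTER_CUBIC)[...,::-1])
E
```

```text
t 17.43 pos [546.3  26.2 152.8] rot [1.800e+02 1.000e-01 1.685e+02] F [-5.8  0.2 19.9] M [-0.02  1.04 -0.03] open 41.8 g 30.0
shift units [ 0.004 -0.005 -0.004] turn units [0.001 0.006 0.003] after-turn shift [ 0.004 -0.005 -0.004]
```

View pics/end.png

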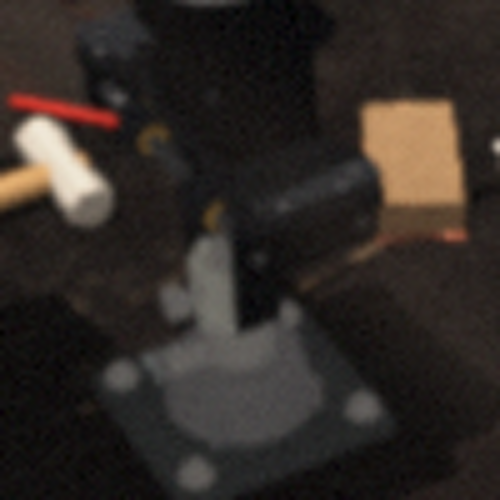

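The collar is seated on the neck at (215,330) with no brass ring visible. The screw at (175,298) is above the pointer at (160,365). Height has stopped changing (152.8 mm) while the force rises, so it is hard home. Handing in.

```bash
python3 -c "
from cell import env
print(env.job_done())"
```

```text
the job is handed in; nothing more can be done
None
```

The job is handed in (no verdict came back): I turned the spindle so a flat faces the pointer and pressed the collar fully home, screw over the pointer; it is still gripped at 30 N and held down with about 20 N.

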